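# Load a relay module in the hand test press and hold the probes down

## Robot

A 6-joint arm with a two-finger parallel gripper is mounted at the origin on a cart in front of the work surface, level with it; the furniture and walls round the work are solid. World frame = base frame: x ahead of the robot, y to its left, z up, the work surface at z = 0. Lengths are in m, angles in rad, forces in N, time in s.
With the tool pointing down it reaches from about 0.3 to 0.775 m from the base axis. Payload 14.6 kg.
Tool frame: the origin (TCP) lies between the finger pads; the fingertips stand ctrl.tip_extent ahead of it and the grasp point (between the pads) lies 3 mm ahead of it (ctrl.tip_extent is the distance from the TCP to the fingertips, in m); z points along the fingers, y is the line along which they close (so a half turn about z gives the same grasp; the last joint's range is limited). The gripper opens to 94 mm and grips with 3 to 60 N. Pads are 16 mm wide; open, the fingers measure 119 mm over their backs; the gripper's body (75 mm by 177 mm) begins 78 mm behind the grasp point.
Start: joints at [1.172, 0.3, 1.521, -0, 1.321, -0.067], TCP at [0.179, 0.52, 0.227] pointing down, gripper open.
Joint ranges: [-3.03, 3.03], [-0.79, 2.21], [0.23, 2.52], [-1.04, 4.18], [0, 3.07], [-2.55, 2.55]. Speed limits (rad/s): [2.22, 2.22, 2.57, 3.14, 3.14, 3.14].

## Interface

Orientations are given as [roll, pitch, yaw] about the fixed x, y, z axes, in that order (R = Rz(yaw) Ry(pitch) Rx(roll)).
In Python, from station import ctrl gives the robot as it stands.
- The arm moves only by the shell command python3 shift.py [OPENING] [FORCE], which reads ROWS from standard input. ROWS is a JSON list of rows, 1 to 10 of them, each of 6 numbers: dx, dy, dz in m, then a rotation vector rx, ry, rz in rad; each row shifts and turns the commanded pose from where the row before left it, along the tool's axes as they then stand; what a row does not reach is not made up. A row lasts 1/10 s, in which the tool goes at most 0.05 m and 0.15 rad, less where a joint would pass 70% of its speed; a pose out of reach is approached as far as the arm can. OPENING is the finger opening in m, set as the command begins (- or left out keeps the last). The fingers move at their own pace and stop on an object; FORCE is the grip in N (left out, the last holds). Time passes only in rows, so rows that do not move let the fingers close. It prints the time, the measured TCP pose, the force, the opening and the grip force at its end. Input that does not fit is refused with a message, and nothing moves.
- ctrl.get_obs(): the state, without advancing time (a new reading comes with each control period).
- ctrl.camera(name): name is "side" or "top"; returns a dict with "pixels" (420x560x3 uint8, blue, green, red), "fx", "fy", "cx", "cy" (pixels), "k1" (the pictures are not rectified: a ray, as slopes to the right and down, at radius r is drawn at 1 + k1 r^2 times it, then the intrinsics apply), "extrinsics" (4x4, takes a point from camera to world coordinates). Camera axes: x right, y up, looking along -z (the intrinsics and any distortion apply to the point x, -y, -z); pixel columns grow to the right and rows downward; lengths in m; the calibration is good to about 2 mm. A picture is of the moment at which its call begins. There is no depth.
- ctrl.hand_in(): hands the job in; it is judged then, once.
The state is a dict: "time_s": time; "qpos": joint angles; "joint_vel": joint speeds; "tau": joint torques, N m; "ee_pos": TCP position; "eef_rot": TCP orientation; "force": force on the tool from outside, world axes, zero at the start; "moment": the same for the moment, N m; "grip_width": finger opening in m; "grip_force": force on a finger pad.
Only numpy, scipy, OpenCV 4.12 (cv2) and the standard library are available. Lean on these libraries where they do the work, as an engineer would, in place of code of your own. Each camera call takes 0.05 s, during which the arm holds its last target. There are 200 camera calls.

## Task

Put the relay module that lies on its own into the nest of the small hand test press, flat between the pins with its row of four contacts towards the press head; its housing is thin, so grip it gently, with no more than 50 N. Let go of it, slide the nest fully home under the head, then press the mushroom knob down 10 mm, until the groove in its stem is just level with the brass bush (past 13 mm the probes are crushed). Keep it at that depth for at least two seconds while the test runs, and finish the program still holding it there; leave everything else on the bench where it lies.

Things in the scene. Friction and masses are not known exactly. Their poses are not given: they have to be found in the camera images.
- module: Module to test: white moulded box 46 (x) x 72 (y) x 32 mm high (flat side walls to 30 mm), about 60 g. Origin: centre of its underside, z up. Four metal contacts in a row across its top near the short -y end. Grip across the 46 mm, on the long sides. Lies on its own, left or right of the press; the two like it side by side at the far left are done already.
- contacts (a point): Middle of the row of four contacts on the module's top, 20 mm from its centre towards its -y end, 30 mm above its underside.
- jig: The hand test press, screwed down: aluminium base 112 (x) x 204 (y) x 13 mm; origin: centre of its underside. At its -y end two columns (x = +-45, y = -65 mm) carry the head, a bridge 112 x 40 mm from 88 to 104 mm above the bench, with a brass bush (top at 110 mm) at x = 0, y = -65 mm that guides the plunger. The +y end is the open loading side.
- nest (a joint): Travel of the sliding nest along the jig's -y, in m: 0 = out (loading), 0.09 = fully home against its stop under the head. It starts between 0 and 0.012. Friction about 1.5 N, no spring: it stays where it is left. The head clears the seated module.
- nest_floor (a point): Centre of the nest's floor, 26 mm above the bench, axes as the jig's; moves with the nest (home: x 0, y -45 mm of the jig). Eight round-nosed pins, 8 mm thick, 13 mm high, at x +-28.5, y +-24 and x +-12, y +-41.5 mm from here frame the module with 1.5 mm play all round, leaving its long sides open for fingers midway. Seated: module origin here, axes alike, contacts to -y.
- post_top (a point): Centre of the top of the upright steel post (14 mm thick, 36 mm high above the nest's floor, a 21 mm collar over its lowest 4 mm) at the nest's outer end, 64 mm from nest_floor along +y: pinch or push it to slide the nest.
- travel (a joint): How far the plunger is pressed down, in m: 0 = up, 0.016 = bottom stop. Spring return: it starts to move at about 6 N and needs about 13 N at 10 mm with a module under the probes; let go, it comes up again. From 6 mm on the sprung probes rest on the module. Working depth 0.010.
- plunger: The plunger with its black mushroom knob, 38 mm wide, 16 mm high, nearly flat on top over the middle 26 mm. Its stem is 16 mm thick with a dark groove 10 mm above the bush when up. Origin: on the press axis, at bench height when up.
- knob_top (a point): Middle of the knob's top, 146 mm above the bench when up; moves with it.
- probes: The row of four sprung brass probes under the plunger, on the press axis; origin on the press axis at bench height when up.
- card_pack: Bystander: pack of cards 62 x 92 x 26 mm, origin under its centre; it lies left or right of the press, where the module does not.
- tape_roll: Bystander: tape roll, 70 mm wide, 19 mm high, behind on the right.
- tweezers: Bystander: steel tweezers, 117 mm long, lying at the left.
- gauge_block: Bystander: steel gauge block 30 x 35 x 12 mm, behind the press.

How it is judged:
By the outcome, as a careful person would: the job done as asked, in the order asked, and still so for the second after the job is handed in, while the arm keeps its last pose, push and grip.
It also fails if it takes over 72 s, if anything falls off the work surface, if the arm or the gripper's body presses on something with over 40 N, if the wrist force passes 120 N, or if a joint passes its speed limit or range.

## Working session

There is one attempt and no reset: what is moved stays moved. The work goes in short steps, Python scripts to look and compute and a shell command to move; the robot and the scene stay as the last step left them, time stands still between calls to the robot, and variables do not carry over. Pictures are saved under pics/ and viewed, at most 10 in all, crops included, and the job is handed in when it is done.

```bash
ls; mkdir -p pics
python3 - <<'E'
from station import ctrl
import cv2
o=ctrl.get_obs(); print(o, ctrl.tip_extent)
for n in("top","side"):
    c=ctrl.camera(n); cv2.imwrite(f"pics/{n}0.png",c["pixels"]); print({k:v for k,v in c.items() if k!="pixels"})
E
```

```text
pics
shift.py
station.py
{'time_s': 0.0, 'qpos': array([ 1.17238197e+00,  3.00500536e-01,  1.52157704e+00, -3.02014643e-05,
        1.32069158e+00, -6.65532642e-02]), 'joint_vel': array([-0.0012868 ,  0.00023518,  0.00207806,  0.00010234,  0.00047188,
        0.00072346]), 'tau': array([-4.54082314e-03, -5.31827080e+01, -3.52723968e+01,  7.06325099e-02,
        2.46755633e-02, -4.32681884e-05]), 'ee_pos': array([0.17908597, 0.51977928, 0.22687188]), 'eef_rot': array([-3.14041681e+00, -4.90540414e-05,  2.80973903e+00]), 'force': array([-1.18381661,  0.1164982 ,  0.12456456]), 'moment': array([ 0.01004494,  0.02441217, -0.04313057]), 'grip_force': 0.0, 'grip_width': 0.09427215959081121} 0.022
{'fx': 489.92748019634774, 'fy': 489.92748019634774, 'cx': 275.4658080733632, 'cy': 218.5878455705978, 'k1': 0.04173291691530688, 'extrinsics': array([[-0.00188463,  0.99871169, -0.05070908,  0.49155577],
       [-0.99997013, -0.00150201,  0.00758231,  0.14389135],
       [ 0.00749638,  0.05072185,  0.99868468,  1.45976279],
       [ 0.        ,  0.        ,  0.        ,  1.        ]])}
{'fx': 489.11032532730013, 'fy': 489.11032532730013, 'cx': 278.51267504026316, 'cy': 210.57610772345842, 'k1': -0.044740473786847874, 'extrinsics': array([[ 0.99726443, -0.04958091,  0.05482143,  0.62528413],
       [ 0.07390501,  0.68193048, -0.7276736 , -0.94708002],
       [-0.00130568,  0.72973458,  0.68372929,  1.09330007],
       [ 0.        ,  0.        ,  0.        ,  1.        ]])}
```

View pics/top0.png

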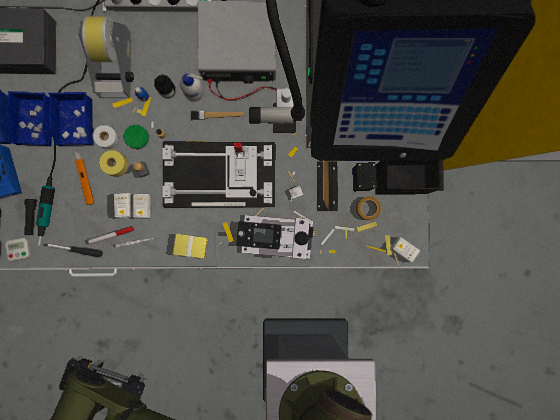

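View pics/side0.png

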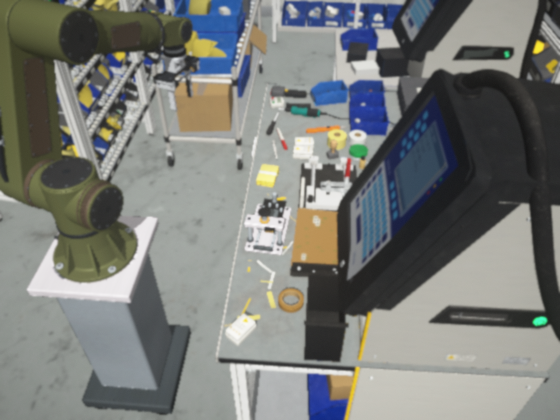

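The lone module is near top-view pixel (405,249), right of the press. The press is at (275,237), with its knob at (303,238) and the loading side to the left. The card pack is at (187,245). I'll enlarge these next.

```bash
cat > h.py <<'E'
import numpy as np, cv2
from station import ctrl
def cast(c,uv,z):
    s=np.array([(uv[0]-c["cx"])/c["fx"],(uv[1]-c["cy"])/c["fy"]]); p=s.copy()
    for _ in range(20): p=s/(1+c["k1"]*(p@p))
    E=c["extrinsics"]; d=E[:3,:3]@np.array([p[0],-p[1],-1]); o=E[:3,3]
    return o+d*(z-o[2])/d[2]
def proj(c,X):
    E=c["extrinsics"]; q=E[:3,:3].T@(np.asarray(X,float)-E[:3,3]); p=np.array([q[0],-q[1]])/-q[2]
    p=p*(1+c["k1"]*(p@p)); return p*c["fx"]+[c["cx"],c["cy"]]
def crop(im,x,y,w,h,s): return cv2.resize(im[y:y+h,x:x+w],None,fx=s,fy=s,interpolation=cv2.INTER_CUBIC)
E
python3 - <<'E'
from h import *
t=cv2.imread("pics/top0.png"); s=cv2.imread("pics/side0.png")
a=crop(t,215,205,100,62,8); cv2.imwrite("pics/a.png",a)
b=np.hstack([crop(t,380,225,50,45,8),crop(s,215,305,50,45,8)])
cv2.imwrite("pics/b.png",b)
cv2.imwrite("pics/c.png",crop(s,235,185,66,80,7))
E
```

```text
(no output)
```

View pics/a.png

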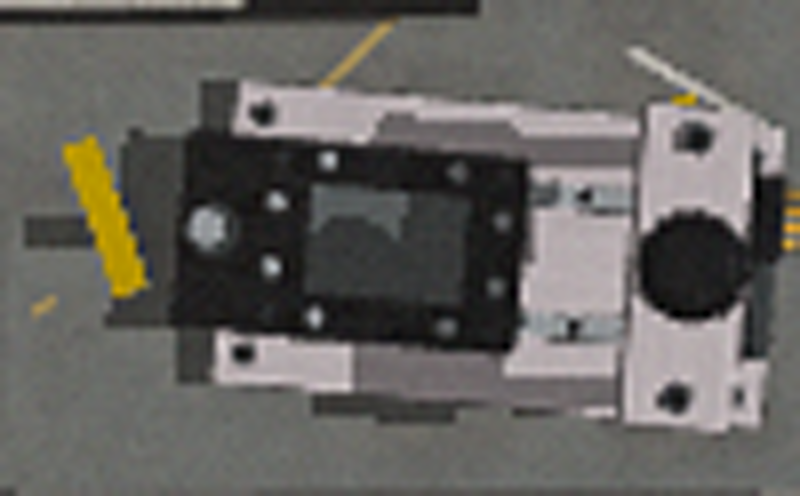

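View pics/b.png

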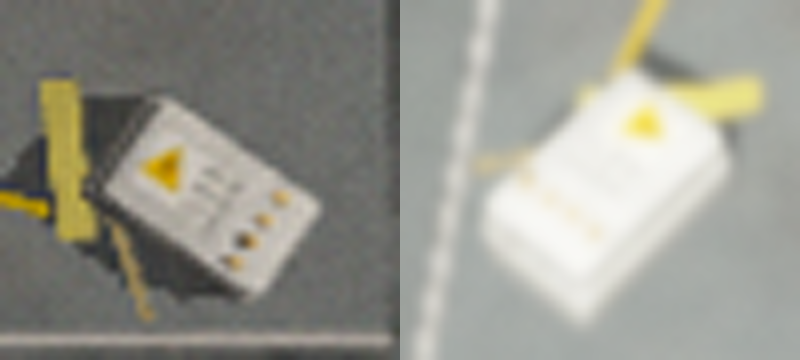

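View pics/c.png

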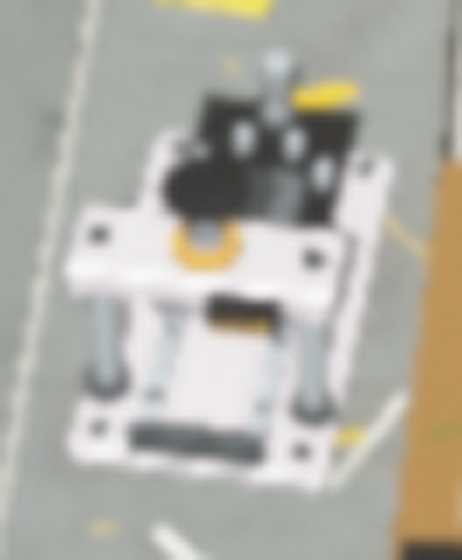

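Top crop a shows the head screws at (692,137) and (675,397), the knob at (694,266), eight pins and the post at (208,227). Crop b shows the module outline, with its contacts towards the lower right. The side crop agrees: post at (280,65) and head screws at (100,233) and (313,258). Next I'll fit the poses.

Run:
```python
from h import *
from scipy.optimize import least_squares
T=ctrl.camera("top"); S=ctrl.camera("side")
px=lambda p,o,s:(np.array(p,float)+.5)/s-.5+o
A=lambda *p:px(p,(215,205),8); C=lambda *p:px(p,(235,185),7)
J=[(T,A(692,137),(45,-65,104),0),(T,A(675,397),(-45,-65,104),0),(T,A(694,266),(0,-65,146),0),
 (T,A(240,82),(56,102,13),0),(T,A(213,380),(-56,102,13),0)]
for x,y,u,v in[(28.5,24,329,160),(28.5,-24,458,172),(12,41.5,277,200),(12,-41.5,502,220),(-12,41.5,272,266),(-12,-41.5,495,286),(-28.5,24,316,317),(-28.5,-24,447,327)]:
    J.append((T,A(u,v),(x,y+45,39),1))
J+=[(T,A(208,227),(0,109,62),1)]
Sd=[(S,C(280,65),(0,109,62),1),(S,C(100,233),(-45,-65,104),0),(S,C(313,258),(45,-65,104),0)]
def W(p,P,n):
    c,s=np.cos(p[2]),np.sin(p[2]); x,y,z=np.array(P)/1000; y-=n*p[3]
    return [p[0]+c*x-s*y,p[1]+s*x+c*y,z]
def fit(D,p0):
    f=lambda p:np.concatenate([proj(c,W(p,P,n))-uv for c,uv,P,n in D]); r=least_squares(f,p0,loss='soft_l1'); return r.x,f(r.x).reshape(-1,2)
for D in(J,J+Sd):
    p,e=fit(D,[.44,.14,-.08,.005]); print("jig",p.round(4)); print(e.round(1).tolist())
B=lambda *q:px(q,(380,225),8)
B2=lambda x,y:px((x-400,y),(215,305),8)
M=[(T,B(165,97),(23,36,31),0),(T,B(107,187),(-23,36,31),0),(T,B(250,297),(-23,-36,31),0),(T,B(320,208),(23,-36,31),0),(T,B(257,231),(0,-20,30),0)]
M2=[(S,B2(635,70),(23,36,31),0),(S,B2(730,150),(23,-36,31),0)]
S4=[B2(640,70),B2(730,150),B2(585,280),B2(490,205)]
p,e=fit(M,[.4,-.15,-.63,0]);print("mod",p.round(4),e.round(1).tolist())
for q in S4: print(cast(S,q,.03).round(4))
for x,y in[(-23,36),(23,36),(23,-36),(-23,-36)]: print(W(p,(x,y,30),0))
print("knob",W(fit(J,[.44,.14,-.08,.005])[0],(0,-65,146),0))
```

```text
jig [ 0.5125  0.1292 -0.0881  0.0046]
[[0.8, 0.0], [0.2, -0.0], [0.1, -0.1], [-0.5, -0.3], [-0.6, 0.3], [-0.1, -0.1], [0.2, -0.1], [-0.1, 0.1], [0.3, 0.1], [-0.2, 0.1], [0.4, 0.1], [-0.2, -0.1], [-0.1, 0.1], [-0.1, 0.0]]
jig [ 0.5126  0.1292 -0.0898  0.0047]
[[0.8, 0.0], [0.2, -0.0], [0.1, -0.1], [-0.5, -0.4], [-0.6, 0.2], [-0.0, -0.1], [0.3, -0.2], [-0.1, 0.0], [0.3, 0.0], [-0.2, 0.0], [0.5, 0.0], [-0.2, -0.1], [-0.1, 0.1], [-0.1, -0.1], [-0.6, -1.1], [-0.1, 0.0], [0.0, -0.0]]
mod [ 0.4743 -0.2457 -0.6443  0.    ] [[0.2, -1.2], [-1.9, 0.2], [0.4, 1.4], [1.0, -0.2], [-0.4, -0.1]]
[ 0.4808 -0.2118  0.03  ]
[ 0.5133 -0.2401  0.03  ]
[ 0.4734 -0.2909  0.03  ]
[ 0.4398 -0.2662  0.03  ]
[np.float64(0.4774949521840283), np.float64(-0.2031204217619677), np.float64(0.03)]
[np.float64(0.5142722242541399), np.float64(-0.23075069970267972), np.float64(0.03)]
[np.float64(0.47102483269476453), np.float64(-0.2883151255515499), np.float64(0.03)]
[np.float64(0.43424756062465303), np.float64(-0.2606848476108379), np.float64(0.03)]
knob [np.float64(0.5068151918411543), np.float64(0.06444240159469743), np.float64(0.146)]
```

```bash
cat >> h.py <<'E'
from scipy.spatial.transform import Rotation as Ro
def delta(x,y,z,yaw):
    o=ctrl.get_obs(); R=Ro.from_euler('xyz',o["eef_rot"]); T=Ro.from_euler('xyz',[np.pi,0,yaw])
    print("t",o["time_s"],"dpos tool",R.inv().apply(np.array([x,y,z])-o["ee_pos"]).round(4),"rotvec tool",(R.inv()*T).as_rotvec().round(4),"F",o["force"].round(1),"| after rot:",T.inv().apply(np.array([x,y,z])-o["ee_pos"]).round(4))
E
python3 - <<'E'
from h import *
T=ctrl.camera("top"); t=cv2.imread("pics/top0.png"); g=crop(t,380,225,50,45,8)
for th in(120,140,160):
    m=(g.max(2)>th).astype(np.uint8); m[320:]=0; m[:, :100]=0
    m=cv2.morphologyEx(m,cv2.MORPH_CLOSE,np.ones((25,25))); n,l,st,ce=cv2.connectedComponentsWithStats(m)
    k=1+st[1:,4].argmax(); cn=cv2.findContours((l==k).astype(np.uint8),0,2)[0][0]
    b=cv2.boxPoints(cv2.minAreaRect(cn)); P=np.array([cast(T,(q+.5)/8-.5+[380,225],.031) for q in b])
    print(th,P.mean(0).round(4),cast(T,(ce[k]+.5)/8-.5+[380,225],.031).round(4),np.linalg.norm(P[1]-P[0]),np.linalg.norm(P[2]-P[1]),[round(float(np.arctan2(*(P[i+1]-P[i])[1::-1])),3) for i in(0,1)])
delta(.4743,-.246,.227,.928)
E
```

```text
120 [ 0.4628 -0.2381  0.031 ] [ 0.4725 -0.2453  0.031 ] 0.07365375599203425 0.07317667506408788 [-0.61, -2.178]
140 [ 0.4628 -0.2383  0.031 ] [ 0.4732 -0.2459  0.031 ] 0.07158083056618975 0.07018368712748624 [-0.615, -2.183]
160 [ 0.4743 -0.247   0.031 ] [ 0.4742 -0.2473  0.031 ] 0.04131789182758565 0.06779147167738685 [-0.615, -2.183]
t 0.25 dpos tool [-5.286e-01 -6.280e-01  5.000e-04] rotvec tool [-4.0000e-04  5.0000e-04  1.8818e+00] F [-0.1 -0.   0.2] | after rot: [-4.361e-01  6.954e-01  2.000e-04]
```

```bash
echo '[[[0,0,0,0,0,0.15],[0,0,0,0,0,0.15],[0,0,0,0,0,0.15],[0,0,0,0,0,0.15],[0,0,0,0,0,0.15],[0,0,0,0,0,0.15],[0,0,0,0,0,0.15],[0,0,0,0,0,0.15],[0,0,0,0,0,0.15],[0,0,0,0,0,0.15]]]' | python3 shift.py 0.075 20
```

```text
refused: ROWS must be a list of rows, each a list of 6 numbers. Nothing was moved.
```

The error is about the shape of the input: a list of rows, each a list of 6 numbers. Fixing that and sending the same move.

```bash
echo '[[0,0,0,0,0,0.15],[0,0,0,0,0,0.15],[0,0,0,0,0,0.15],[0,0,0,0,0,0.15],[0,0,0,0,0,0.15],[0,0,0,0,0,0.15],[0,0,0,0,0,0.15],[0,0,0,0,0,0.15],[0,0,0,0,0,0.15],[0,0,0,0,0,0.15]]' | python3 shift.py 0.075 20; echo '[[0,0,0,0,0,0.13],[0,0,0,0,0,0.13],[0,0,0,0,0,0.12],[0,0,0,0,0,0]]' | python3 shift.py; python3 -c "
from h import *
delta(.4743,-.246,.2,.928)"
```

```text
time_s: 1.25
ee_pos: [0.1791, 0.5199, 0.2273]
eef_rot: [-3.142, 0.0, 1.304]
force: [-0.9, 0.6, -0.2]
grip_width: 0.075
grip_force: 0.0
time_s: 1.65
ee_pos: [0.1792, 0.5199, 0.2273]
eef_rot: [3.142, 0.0, 0.928]
force: [0.3, -0.4, -0.0]
grip_width: 0.0749
grip_force: 0.0
t 1.65 dpos tool [-0.4361  0.6954  0.0275] rotvec tool [ 0.0001  0.0002 -0.0001] F [ 0.3 -0.4 -0. ] | after rot: [-0.4362  0.6954  0.0273]
```

```bash
echo '[[-0.022,0.035,0,0,0,0],[-0.022,0.035,0,0,0,0],[-0.022,0.035,0,0,0,0],[-0.022,0.035,0,0,0,0],[-0.022,0.035,0,0,0,0],[-0.022,0.035,0,0,0,0],[-0.022,0.035,0,0,0,0],[-0.022,0.035,0,0,0,0],[-0.022,0.035,0,0,0,0],[-0.022,0.035,0,0,0,0]]' | python3 shift.py; echo '[[-0.022,0.035,0,0,0,0],[-0.022,0.035,0,0,0,0],[-0.022,0.035,0,0,0,0],[-0.022,0.035,0,0,0,0],[-0.022,0.035,0,0,0,0],[-0.022,0.035,0,0,0,0],[-0.022,0.035,0,0,0,0],[-0.022,0.035,0,0,0,0],[-0.022,0.035,0,0,0,0],[0,0,0,0,0,0]]' | python3 shift.py; python3 -c "
from h import *
delta(.4743,-.2468,.12,.94)"
```

```text
time_s: 2.65
ee_pos: [0.3283, 0.1328, 0.2277]
eef_rot: [3.141, -0.001, 0.934]
force: [1.0, -0.1, -0.0]
grip_width: 0.0749
grip_force: 0.0
time_s: 3.65
ee_pos: [0.4628, -0.216, 0.2267]
eef_rot: [-3.141, 0.0, 0.931]
force: [0.4, 0.4, 0.7]
grip_width: 0.0748
grip_force: 0.0
t 3.65 dpos tool [-0.0177  0.0277  0.1067] rotvec tool [-0.0005  0.0004 -0.0093] F [0.4 0.4 0.7] | after rot: [-0.018   0.0275  0.1067]
```

```bash
echo '[[-0.009,0.014,0.03,0,0,-0.009],[-0.009,0.0135,0.03,0,0,0],[0,0,0.03,0,0,0],[0,0,0.017,0,0,0],[0,0,0,0,0,0],[0,0,0,0,0,0],[0,0,0,0,0,0]]' | python3 shift.py
python3 - <<'E'
from h import *
delta(.4743,-.2468,.026,.94)
T=ctrl.camera("top");S=ctrl.camera("side")
cv2.imwrite("pics/d.png",np.hstack([crop(T["pixels"],370,210,70,70,5),crop(S["pixels"],195,270,90,70,5)]))
E
```

```text
time_s: 4.35
ee_pos: [0.4741, -0.2435, 0.1219]
eef_rot: [3.14, -0.0, 0.94]
force: [0.7, -0.4, -0.1]
grip_width: 0.0749
grip_force: 0.0
t 4.35 dpos tool [-0.0025  0.0019  0.0959] rotvec tool [ 0.002  -0.0002  0.0001] F [ 0.7 -0.4 -0.1] | after rot: [-0.0025  0.0021  0.0959]
```

View pics/d.png

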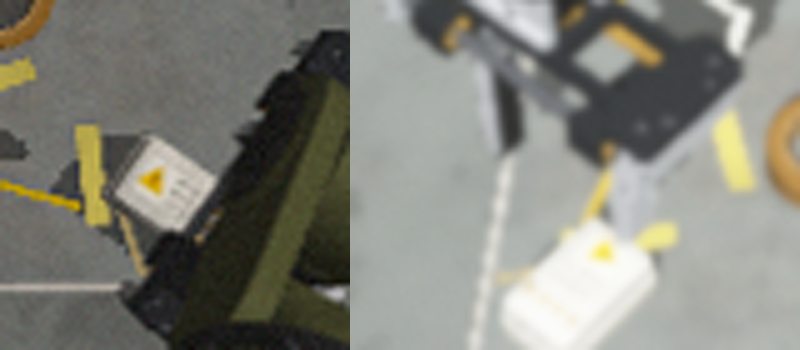

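The open fingers straddle the module's long sides, with the module at about (165,190) in the top half of the crop. I'm descending and gripping.

```bash
echo '[[-0.0025,0.002,0.015,-0.002,0,0],[0,0,0.015,0,0,0],[0,0,0.015,0,0,0],[0,0,0.015,0,0,0],[0,0,0.015,0,0,0],[0,0,0.012,0,0,0],[0,0,0.008,0,0,0],[0,0,0,0,0,0],[0,0,0,0,0,0],[0,0,0,0,0,0]]' | python3 shift.py; echo '[[0,0,0,0,0,0],[0,0,0,0,0,0],[0,0,0,0,0,0],[0,0,0,0,0,0],[0,0,0,0,0,0],[0,0,0,0,0,0],[0,0,0,0,0,0],[0,0,0,0,0,0],[0,0,0,0,0,0],[0,0,0,0,0,0]]' | python3 shift.py 0.03 20; python3 -c "
from h import *
delta(.4743,-.2468,.026,.94)"
```

```text
time_s: 5.45
ee_pos: [0.4742, -0.247, 0.0261]
eef_rot: [3.139, -0.0, 0.939]
force: [0.4, -0.9, -0.2]
grip_width: 0.0753
grip_force: 0.0
time_s: 6.45
ee_pos: [0.474, -0.2469, 0.0256]
eef_rot: [3.139, -0.0, 0.939]
force: [0.2, -0.7, 3.3]
grip_width: 0.0458
grip_force: 20.0
t 6.45 dpos tool [ 0.0003  0.0002 -0.0004] rotvec tool [ 0.0023 -0.     -0.0012] F [ 0.2 -0.7  3.3] | after rot: [ 0.0003  0.0002 -0.0004]
```

```bash
echo '[[0,0,-0.01,0.0023,0,0],[0,0,-0.02,0,0,0],[0,0,-0.03,0,0,0],[0,0,-0.035,0,0,0],[0,0,-0.035,0,0,0],[0,0,-0.035,0,0,0],[0,0,-0.035,0,0,0],[0,0,0,0,0,0],[0,0,0,0,0,0]]' | python3 shift.py; echo '[[0,0,0,0,0,-0.14],[0,0,0,0,0,-0.14],[0,0,0,0,0,-0.14],[0,0,0,0,0,-0.122],[0,0,0,0,0,0],[0,0,0,0,0,0]]' | python3 shift.py;  python3 -c "
from h import *
delta(.5161,.1693,.2,1.482)"
```

```text
time_s: 7.35
ee_pos: [0.4737, -0.2467, 0.2257]
eef_rot: [3.141, -0.0, 0.939]
force: [-1.1, -0.3, -2.9]
grip_width: 0.046
grip_force: 20.0
time_s: 7.95
ee_pos: [0.4735, -0.2466, 0.2244]
eef_rot: [-3.14, -0.001, 1.477]
force: [-1.0, 0.2, -2.0]
grip_width: 0.0458
grip_force: 20.0
t 7.95 dpos tool [0.4181 0.0035 0.0248] rotvec tool [-0.002  -0.001  -0.0049] F [-1.   0.2 -2. ] | after rot: [0.4181 0.0055 0.0244]
```

```bash
echo '[[0.02,0,0,0,0,-0.005],[0.035,0.0005,0,0,0,0],[0.035,0.0005,0,0,0,0],[0.035,0.0005,0,0,0,0],[0.035,0.0005,0,0,0,0],[0.035,0.0005,0,0,0,0],[0.035,0.0005,0,0,0,0],[0.035,0.0005,0,0,0,0],[0.035,0.0005,0,0,0,0],[0.035,0.0005,0,0,0,0]]' | python3 shift.py; echo '[[0.035,0,0,0,0,0],[0.025,0,0,0,0,0],[0.015,0,0,0,0,0],[0.008,0,0,0,0,0],[0,0,0.03,0,0,0],[0,0,0.03,0,0,0],[0,0,0.02,0,0,0],[0,0,0,0,0,0],[0,0,0,0,0,0],[0,0,0,0,0,0]]' | python3 shift.py;  python3 - <<'E'
from h import *
delta(.5161,.1693,.1,1.482)
E
```

```text
time_s: 8.95
ee_pos: [0.5067, 0.088, 0.2251]
eef_rot: [-3.141, -0.0, 1.482]
force: [-0.3, -1.4, -0.8]
grip_width: 0.0457
grip_force: 20.0
time_s: 9.95
ee_pos: [0.5146, 0.1691, 0.1469]
eef_rot: [3.14, -0.001, 1.485]
force: [0.3, 0.6, -0.1]
grip_width: 0.0463
grip_force: 20.0
t 9.95 dpos tool [0.0003 0.0014 0.0469] rotvec tool [ 0.0017 -0.0008  0.003 ] F [ 0.3  0.6 -0.1] | after rot: [0.0003 0.0015 0.0469]
```

```bash
echo '[[0,0.0015,0.02,0.001,0,0.003],[0,0,0.025,0,0,0],[0,0,0.02,0,0,0],[0,0,0.01,0,0,0],[0,0,0,0,0,0],[0,0,0,0,0,0],[0,0,0,0,0,0]]' | python3 shift.py;  python3 - <<'E'
from h import *
delta(.5161,.1693,.051,1.482)
T=ctrl.camera("top");S=ctrl.camera("side")
o=ctrl.get_obs(); e=o["ee_pos"]; yw=o["eef_rot"][2]-np.pi/2; zu=e[2]-.0256
def draw(c,x,y,w,h,s):
    g=crop(c["pixels"],x,y,w,h,s)
    for z in(zu,zu+.03):
        P=[]
        for a,b in[(-23,36),(23,36),(23,-36),(-23,-36)]:
            q=Ro.from_euler('z',yw).apply([a/1e3,b/1e3,0])
            P.append((proj(c,[e[0]+q[0],e[1]+q[1],z])+.5-[x,y])*s-.5)
        cv2.polylines(g,[np.array(P).round().astype(int)],True,(0,0,255) if z==zu else (0,255,0),1)
    return g
cv2.imwrite("pics/e.png",np.hstack([draw(T,225,205,80,80,5),draw(S,230,170,80,80,5)]))
E
```

```text
time_s: 10.65
ee_pos: [0.516, 0.1693, 0.0718]
eef_rot: [3.141, -0.001, 1.483]
force: [-0.9, 0.0, -1.1]
grip_width: 0.046
grip_force: 20.0
t 10.65 dpos tool [-0.      0.0001  0.0208] rotvec tool [ 0.0007 -0.0008  0.0007] F [-0.9  0.  -1.1] | after rot: [-0.      0.0001  0.0208]
```

View pics/e.png

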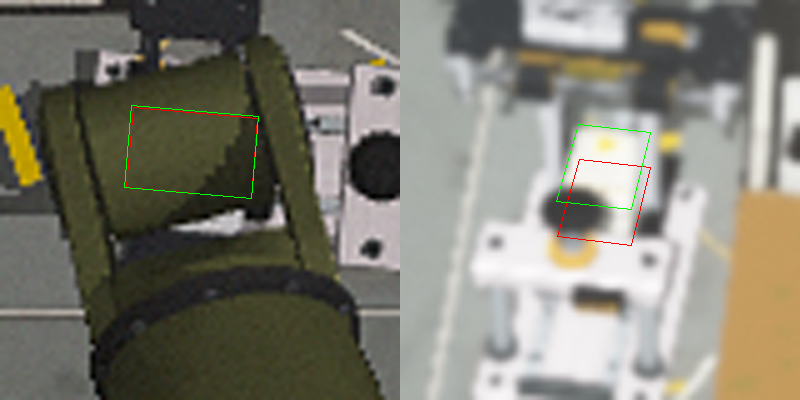

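The held module (white, with its yellow mark at (605,145) in the crop) sits as predicted over the nest. The nest can slide along y, so a small y error corrects itself. I'll lower it gently.

```bash
echo '[[0,0,0.003,0,0,0],[0,0,0.003,0,0,0],[0,0,0.003,0,0,0],[0,0,0.003,0,0,0],[0,0,0.003,0,0,0],[0,0,0.003,0,0,0],[0,0,0,0,0,0],[0,0,0,0,0,0],[0,0,0,0,0,0]]' | python3 shift.py;  python3 - <<'E'
from h import *
delta(.5161,.1693,.0516,1.482)
E
```

```text
time_s: 11.65
ee_pos: [0.5159, 0.1692, 0.0522]
eef_rot: [3.142, -0.0, 1.483]
force: [8.6, -0.7, -4.3]
grip_width: 0.0459
grip_force: 20.0
t 11.65 dpos tool [0.0002 0.0002 0.0006] rotvec tool [ 0.0001 -0.0005  0.0006] F [ 8.6 -0.7 -4.3] | after rot: [0.0002 0.0002 0.0006]
```

There's a sideways force of +8.6 N in x from the pins, so I'll shift that way a little to relieve it.

```bash
echo '[[0,0.0006,0,0,0,0],[0,0.0004,0,0,0,0],[0,0,0,0,0,0],[0,0,0,0,0,0],[0,0,0.0006,0,0,0],[0,0,0,0,0,0],[0,0,0,0,0,0],[0,0,0,0,0,0]]' | python3 shift.py;  python3 - <<'E'
from h import *
delta(.5161,.1693,.0516,1.482); print(ctrl.get_obs()["moment"])
E
```

```text
time_s: 12.45
ee_pos: [0.5162, 0.1691, 0.0518]
eef_rot: [-3.14, -0.0, 1.483]
force: [0.6, -0.6, -0.9]
grip_width: 0.0456
grip_force: 20.0
t 12.45 dpos tool [ 0.0002 -0.0001  0.0002] rotvec tool [-0.0016 -0.      0.0008] F [ 0.6 -0.6 -0.9] | after rot: [ 0.0002 -0.0001  0.0002]
[-0.07429395 -0.04812631 -0.00345361]
```

```bash
echo '[[0,0,0,0,0,0],[0,0,0,0,0,0],[0,0,0,0,0,0],[0,0,0,0,0,0],[0,0,0,0,0,0],[0,0,0,0,0,0]]' | python3 shift.py 0.06 20; echo '[[0,0,-0.01,0,0,0],[0,0,-0.02,0,0,0],[0,0,-0.03,0,0,0],[0,0,-0.04,0,0,0],[0,0,0,0,0,0],[0,0,0,0,0,0]]' | python3 shift.py
python3 - <<'E'
from h import *
T=ctrl.camera("top");S=ctrl.camera("side")
p=[.5125,.1292,-.0881,.0046]
n=Ro.from_euler('z',p[2]).apply([0,.045-p[3],0])+[p[0],p[1],0]; print(n)
def draw(c,x,y,w,h,s):
    g=crop(c["pixels"],x,y,w,h,s)
    for z,col in((.026,(0,0,255)),(.056,(0,255,0))):
        P=[(proj(c,n+Ro.from_euler('z',p[2]).apply([a/1e3,b/1e3,z]))+.5-[x,y])*s-.5 for a,b in[(-23,36),(23,36),(23,-36),(-23,-36)]]
        cv2.polylines(g,[np.array(P).round().astype(int)],True,col,1)
    return g
cv2.imwrite("pics/f.png",np.hstack([draw(T,225,205,80,80,5),draw(S,240,175,80,80,5)]))
h=Ro.from_euler('z',p[2]).apply([0,.109-p[3],0])+[p[0],p[1],0]
delta(h[0],h[1],.056,1.482); print(h)
E
```

```text
time_s: 13.05
ee_pos: [0.5163, 0.1691, 0.0519]
eef_rot: [-3.14, -0.0, 1.483]
force: [-0.6, -0.4, -1.2]
grip_width: 0.0603
grip_force: 0.0
time_s: 13.65
ee_pos: [0.5167, 0.1691, 0.1529]
eef_rot: [3.141, -0.001, 1.483]
force: [0.1, 0.2, -0.9]
grip_width: 0.0598
grip_force: 0.0
[0.51605464 0.16944332 0.        ]
t 13.75 dpos tool [0.0645 0.0003 0.0951] rotvec tool [-0.0026  0.0003  0.0008] F [-0.5  0.1 -1.3] | after rot: [ 0.0645 -0.      0.0951]
[0.52168575 0.23319511 0.        ]
```

View pics/f.png

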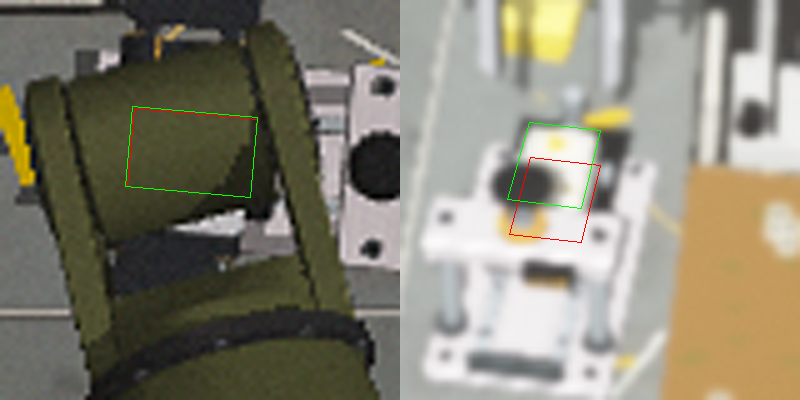

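The module lies flat in the nest; its top matches the predicted outline at z = 0.056. The post is at (572,97), so I'll go and pinch it.

```bash
echo '[[0.03,0,0,-0.001,0,0],[0.0345,0,0,0,0,0],[0,0,0.02,0,0,0],[0,0,0.03,0,0,0],[0,0,0.025,0,0,0],[0,0,0.012,0,0,0],[0,0,0.008,0,0,0],[0,0,0,0,0,0],[0,0,0,0,0,0],[0,0,0,0,0,0]]' | python3 shift.py 0.05; echo '[[0,0,0,0,0,0],[0,0,0,0,0,0],[0,0,0,0,0,0],[0,0,0,0,0,0],[0,0,0,0,0,0],[0,0,0,0,0,0],[0,0,0,0,0,0],[0,0,0,0,0,0],[0,0,0,0,0,0],[0,0,0,0,0,0]]' | python3 shift.py 0.005 20
python3 - <<'E'
from h import *
h=Ro.from_euler('z',-.0881).apply([0,.019,0])+[.5125,.1292,0]
delta(h[0],h[1],.057,1.482)
E
```

```text
time_s: 14.75
ee_pos: [0.5226, 0.2335, 0.058]
eef_rot: [3.14, -0.001, 1.483]
force: [0.2, 0.1, 0.6]
grip_width: 0.0498
grip_force: 0.0
time_s: 15.75
ee_pos: [0.5232, 0.2332, 0.057]
eef_rot: [3.139, -0.001, 1.483]
force: [7.4, -0.5, -4.7]
grip_width: 0.0136
grip_force: 20.0
t 15.75 dpos tool [-0.0856 -0.0015 -0.    ] rotvec tool [ 0.0023 -0.0007  0.0006] F [ 7.4 -0.5 -4.7] | after rot: [-0.0856 -0.0014  0.    ]
```

```bash
echo '[[0,0.0006,0,0,0,0],[-0.005,0,0,0,0,0],[-0.01,0,0,0,0,0],[-0.01,0,0,0,0,0],[-0.01,0,0,0,0,0],[-0.01,0,0,0,0,0],[-0.01,0,0,0,0,0],[-0.01,0,0,0,0,0],[-0.01,0,0,0,0,0],[0,0,0,0,0,0]]' | python3 shift.py
python3 - <<'E'
from h import *
h=Ro.from_euler('z',-.0881).apply([0,.019,0])+[.5125,.1292,0]
delta(h[0],h[1],.057,1.482)
E
```

```text
time_s: 16.75
ee_pos: [0.5165, 0.1576, 0.057]
eef_rot: [3.141, -0.0, 1.482]
force: [4.5, -2.3, -3.0]
grip_width: 0.0139
grip_force: 20.0
t 16.75 dpos tool [-0.0096 -0.0015  0.    ] rotvec tool [ 0.0007 -0.     -0.0001] F [ 4.5 -2.3 -3. ] | after rot: [-0.0096 -0.0015  0.    ]
```

```bash
echo '[[-0.004,0,0,0,0,0],[-0.003,0,0,0,0,0],[-0.002,0,0,0,0,0],[0,0,0,0,0,0],[0,0,0,0,0,0]]' | python3 shift.py; echo '[[-0.001,0,0,0,0,0],[-0.001,0,0,0,0,0],[0,0,0,0,0,0],[0,0,0,0,0,0]]' | python3 shift.py;python3 - <<'E'
from h import *
h=Ro.from_euler('z',-.0881).apply([0,.019,0])+[.5125,.1292,0]
delta(h[0],h[1],.057,1.482)
E
```

```text
time_s: 17.25
ee_pos: [0.5157, 0.1496, 0.057]
eef_rot: [3.141, -0.0, 1.483]
force: [5.2, -1.4, -3.2]
grip_width: 0.0135
grip_force: 20.0
time_s: 17.65
ee_pos: [0.5156, 0.1478, 0.057]
eef_rot: [3.141, -0.0, 1.483]
force: [5.4, -0.4, -2.7]
grip_width: 0.0134
grip_force: 20.0
t 17.65 dpos tool [ 0.0002 -0.0014  0.    ] rotvec tool [ 0.0009 -0.0004  0.0008] F [ 5.4 -0.4 -2.7] | after rot: [ 0.0002 -0.0014  0.    ]
```

```bash
echo '[[-0.001,0,0,0,0,0],[0,0,0,0,0,0],[0,0,0,0,0,0]]' | python3 shift.py; echo '[[-0.001,0,0,0,0,0],[0,0,0,0,0,0],[0,0,0,0,0,0]]' | python3 shift.py; echo '[[-0.001,0,0,0,0,0],[0,0,0,0,0,0],[0,0,0,0,0,0]]' | python3 shift.py
```

```text
time_s: 17.95
ee_pos: [0.5156, 0.1476, 0.0571]
eef_rot: [3.14, -0.002, 1.483]
force: [5.3, 6.3, -4.8]
grip_width: 0.0137
grip_force: 20.0
time_s: 18.25
ee_pos: [0.5155, 0.1475, 0.0571]
eef_rot: [3.14, -0.003, 1.483]
force: [7.1, 13.6, -4.7]
grip_width: 0.0136
grip_force: 20.0
time_s: 18.55
ee_pos: [0.5155, 0.1471, 0.0571]
eef_rot: [3.14, -0.004, 1.483]
force: [7.1, 19.7, -6.5]
grip_width: 0.0134
grip_force: 20.0
```

The nest is home: a firm stop at y ≈ 0.1476, with the force rising. Now I'll relieve the push, release, rise and close the fingers.

```bash
echo '[[0.002,0.0005,0,0,0,0],[0,0,0,0,0,0]]' | python3 shift.py; echo '[[0,0,0,0,0,0],[0,0,0,0,0,0],[0,0,0,0,0,0],[0,0,0,0,0,0]]' | python3 shift.py 0.04 20; echo '[[0,0,-0.01,0,0,0],[0,0,-0.03,0,0,0],[0,0,-0.035,0,0,0],[0,0,-0.035,0,0,0],[0,0,-0.03,0,0,0],[0,0,0,0,0,0],[0,0,0,0,0,0]]' | python3 shift.py; echo '[[0,0,0,0,0,0],[0,0,0,0,0,0],[0,0,0,0,0,0],[0,0,0,0,0,0],[0,0,0,0,0,0],[0,0,0,0,0,0]]' | python3 shift.py 0 20; python3 -c "
from h import *
T=ctrl.camera('top');S=ctrl.camera('side')
cv2.imwrite('pics/g.png',np.hstack([crop(T['pixels'],225,205,80,80,5),crop(S['pixels'],240,175,80,80,5)]))
delta(.508,.0643,.178,1.482)"
```

```text
time_s: 18.75
ee_pos: [0.5156, 0.1473, 0.057]
eef_rot: [-3.142, -0.001, 1.483]
force: [1.4, 6.6, -0.0]
grip_width: 0.0133
grip_force: 20.0
time_s: 19.15
ee_pos: [0.5155, 0.1464, 0.0568]
eef_rot: [-3.141, 0.0, 1.483]
force: [0.8, 0.2, 0.2]
grip_width: 0.0395
grip_force: 0.0
time_s: 19.85
ee_pos: [0.5156, 0.1465, 0.1975]
eef_rot: [3.141, -0.0, 1.483]
force: [-0.0, -0.6, -0.2]
grip_width: 0.0399
grip_force: 0.0
time_s: 20.45
ee_pos: [0.5156, 0.1465, 0.1968]
eef_rot: [-3.141, -0.0, 1.483]
force: [0.5, 0.0, -0.1]
grip_width: 0.0008
grip_force: 0.0
t 20.55 dpos tool [-0.0826 -0.0003  0.0189] rotvec tool [-0.0003 -0.0001  0.0009] F [1.  0.2 0.4] | after rot: [-0.0826 -0.0003  0.0189]
```

View pics/g.png

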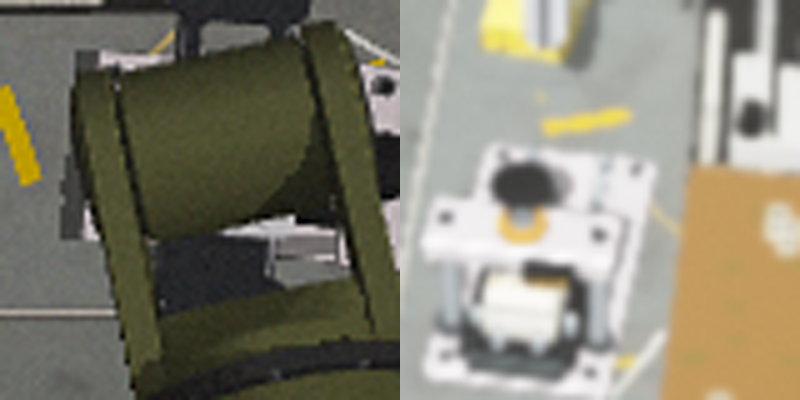

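The side view shows the nest home, with the module seated under the head at (520,305) and the knob up. Now to the knob.

```bash
echo '[[-0.02,0,0,0,0,0],[-0.025,0,0,0,0,0],[-0.0225,0,0,0,0,0],[-0.015,0,0,0,0,0],[0,0,0.01,0,0,0],[0,0,0.009,0,0,0],[0,0,0,0,0,0],[0,0,0,0,0,0],[0,0,0,0,0,0]]' | python3 shift.py; echo '[[0,0,0.004,0,0,0],[0,0,0.003,0,0,0],[0,0,0,0,0,0],[0,0,0,0,0,0]]' | python3 shift.py; echo '[[0,0,0.001,0,0,0],[0,0,0,0,0,0],[0,0,0,0,0,0]]' | python3 shift.py; echo '[[0,0,0.001,0,0,0],[0,0,0,0,0,0],[0,0,0,0,0,0]]' | python3 shift.py
```

```text
time_s: 21.45
ee_pos: [0.5085, 0.0649, 0.178]
eef_rot: [-3.142, -0.0, 1.483]
force: [0.3, -0.7, 0.3]
grip_width: 0.0003
grip_force: 0.0
time_s: 21.85
ee_pos: [0.5083, 0.0644, 0.1708]
eef_rot: [-3.141, -0.0, 1.483]
force: [-0.3, -0.3, 0.2]
grip_width: 0.0005
grip_force: 0.0
time_s: 22.15
ee_pos: [0.5084, 0.0644, 0.1699]
eef_rot: [-3.141, -0.0, 1.483]
force: [-0.2, 0.2, -0.7]
grip_width: 0.0003
grip_force: 0.0
time_s: 22.45
ee_pos: [0.5083, 0.0644, 0.1689]
eef_rot: [-3.141, -0.0, 1.483]
force: [0.8, -0.2, -0.6]
grip_width: 0.0005
grip_force: 0.0
```

```bash
for i in 1 2 3; do echo '[[0,0,0.0007,0,0,0],[0,0,0,0,0,0],[0,0,0,0,0,0]]' | python3 shift.py | grep -E "ee_pos|force: \["; done
```

```text
ee_pos: [0.5084, 0.0643, 0.1682]
force: [0.1, -0.5, -0.3]
ee_pos: [0.5085, 0.0644, 0.168]
force: [-2.5, 0.3, 4.7]
ee_pos: [0.5084, 0.0644, 0.1673]
force: [-2.0, -0.7, 5.5]
```

Contact is at z ≈ 0.168, as predicted, so the target is TCP z = 0.158.

```bash
echo '[[0,0,0.002,0,0,0],[0,0,0.002,0,0,0],[0,0,0.002,0,0,0],[0,0,0.0015,0,0,0],[0,0,0,0,0,0],[0,0,0,0,0,0],[0,0,0,0,0,0],[0,0,0,0,0,0]]' | python3 shift.py
```

```text
time_s: 24.15
ee_pos: [0.5085, 0.0644, 0.1602]
eef_rot: [3.141, -0.0, 1.483]
force: [-3.3, -1.0, 10.7]
grip_width: 0.0005
grip_force: 5.1
```

```bash
echo '[[0,0,0.001,0,0,0],[0,0,0.0012,0,0,0],[0,0,0,0,0,0],[0,0,0,0,0,0],[0,0,0,0,0,0]]' | python3 shift.py; python3 -c "
from h import *
S=ctrl.camera('side')
cv2.imwrite('pics/h.png',crop(S['pixels'],255,185,60,75,8))"
```

```text
time_s: 24.65
ee_pos: [0.5085, 0.0644, 0.1581]
eef_rot: [3.141, -0.0, 1.483]
force: [-3.9, -1.2, 11.8]
grip_width: 0.0003
grip_force: 6.0
```

View pics/h.png

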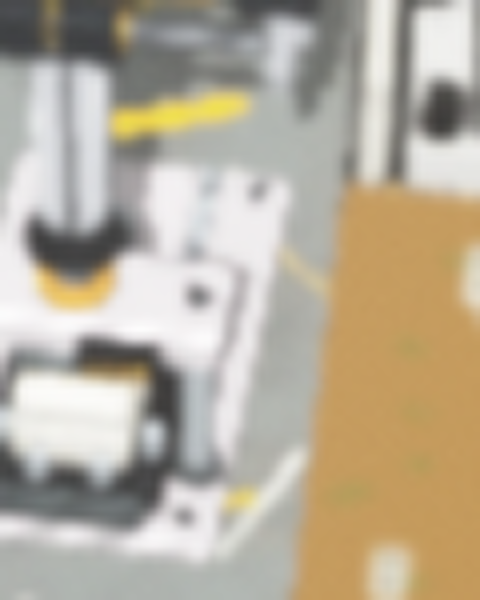

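The fingers press the knob squarely down towards the bush at (75,270), and the module stays in place under the head. The depth is about 10 mm, so I'll hold for over 2 s.

```bash
for i in 1 2 3; do echo '[[0,0,0,0,0,0],[0,0,0,0,0,0],[0,0,0,0,0,0],[0,0,0,0,0,0],[0,0,0,0,0,0],[0,0,0,0,0,0],[0,0,0,0,0,0],[0,0,0,0,0,0],[0,0,0,0,0,0],[0,0,0,0,0,0]]' | python3 shift.py | grep -E "time|ee_pos|force: \["; done; python3 -c "
from station import ctrl
print(ctrl.hand_in())"
```

```text
time_s: 25.7
ee_pos: [0.5085, 0.0644, 0.1581]
force: [-4.8, -1.0, 12.1]
time_s: 26.7
ee_pos: [0.5085, 0.0644, 0.1581]
force: [-5.1, -0.7, 12.1]
time_s: 27.7
ee_pos: [0.5085, 0.0644, 0.1581]
force: [-5.0, -0.6, 11.9]
the job is handed in; nothing more can be done
None
```

The module is seated in the nest and the nest is home; the knob was held about 10 mm down for 3 s (by arm position and force, as the groove itself was not visible), and the job was handed in at about 28 s still holding it.

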